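# Snap the crest horn onto a mask brow and proof-pull it

### The arm

A 7-joint arm with a two-finger parallel gripper is mounted at the origin on a cart in front of the work surface, level with it; the furniture and walls round the work are solid. World frame = base frame: x ahead of the robot, y to its left, z up, the work surface at z = 0. Lengths are in m, angles in rad, forces in N, time in s.
With the tool pointing down it reaches from about 0.35 to 0.9 m from the base axis. Payload 19.9 kg.
Tool frame: the origin (TCP) lies between the finger pads; the fingertips stand 19 mm ahead of it and the grasp point (between the pads) is the TCP; z points along the fingers, y is the line along which they close (so a half turn about z gives the same grasp; the last joint's range is limited). The gripper opens to 94 mm and grips with 3 to 60 N. Pads are 16 mm wide; open, the fingers measure 119 mm over their backs; the gripper's body (75 mm by 177 mm) begins 78 mm behind the grasp point.
Start: joints at [-1.159, 0.417, -0.01, 1.614, 0.005, 1.111, -0.053], TCP at [0.274, 0.562, 0.189] pointing down, gripper open.
Joint ranges: [-2.81, 2.81], [-0.39, 2.02], [-1.27, 1.25], [0.06, 2.57], [-1.19, 4.33], [0.19, 2], [-2.82, 2.82]. Speed limits (rad/s): [1.89, 1.89, 2.39, 2.39, 3.01, 3.01, 3.01].

### API

Orientations are given as a 3x3 rotation matrix whose columns are the frame's x, y, z axes.
In Python, from rig import robot gives the robot as it stands. Calls block until the motion is done:
- robot.move_ptp(position, orientation): joint-space move of the TCP to a pose.
- robot.move_linear(position, velocity=0.15, frame=None, threshold=None): straight line of the TCP; frame=None keeps the orientation; velocity is the mean speed in m/s. With threshold (N) it stops when the force on the tool has changed by that much, and returns True; else False.
- robot.goto_joints(angles): joint-space move.
- robot.gripper_to(opening): finger opening in m; the grip force is fixed at half the most; returns when the fingers have stopped.
- robot.pause(seconds).
- robot.ik(position, orientation): joint angles nearest the present ones, or None.
- robot.get_state(): the state.
- robot.grab_frame(name): name is "scene" or "side" or "wrist"; returns the picture (420x560x3 uint8, red, green, blue); there is no depth.
- robot.camera_info(name): a dict with "fx", "fy", "cx", "cy" (pixels), "dist" ([k1, k2, p1, p2, k3] as OpenCV has them; the pictures are not rectified), "rvec" (rotation vector, rad) and "tvec" (3), from world to camera coordinates, as OpenCV has them. Camera axes: x right, y down, z forward; pixel columns grow to the right and rows downward; lengths in m; the calibration is good to about 2 mm. A picture is of the moment at which its call begins: read the wrist's pose just before it. camera_info takes no time and is no camera call; for the wrist camera it gives the pose at the moment of the call.
A pose or a line that the arm cannot do raises robot.PlanningError and nothing moves.
- robot.sign_off(): hands the job in; it is judged then, once.
The state is a dict: "time": time; "qpos": joint angles; "joint_vel": joint speeds; "effort": joint torques, N m; "ee_pos": TCP position; "tool_rot": TCP orientation; "force": force on the tool from outside, world axes, zero at the start; "moment": the same for the moment, N m; "opening": finger opening in m; "grasp_force": force on a finger pad.
Only numpy, scipy, OpenCV 4.12 (cv2) and the standard library are available. Lean on these libraries where they do the work, as an engineer would, in place of code of your own. Each camera call takes 0.05 s, during which the arm holds its last target. There are 200 camera calls.

### The job

Take the short, thick crest horn out of the drying rack and press it straight down into the empty snap socket on top of the black brow until it snaps fully home, pressing with no more than 35 N. Then, still holding it, prove the snap: pull straight up with a steady 10 N or so for at least one second, never more than 20 N, let go and leave the horn standing in its socket. Do not disturb the slim horns or the mixing cup.

Things in the scene. Friction and masses are not known exactly. Their poses are not given: they have to be found in the camera images.
- crest_horn_mid (a point): The loose crest horn: shortest and thickest of the three upright horns in the rack. Smooth aluminium ferrule 22 mm in diameter, 46 mm tall, a ringed black cone above it (22 mm across at its base, 26 mm tall), steel snap stud below. 80 g. The point is on its axis, 28 mm above the ferrule's flat underside, 44 mm below the tip; z points to the tip. Grip the ferrule here.
- crest_horn_seat (a point): Centre of the flat underside of the crest horn's ferrule, which comes to rest on the socket's rim (at the start it rests on the rack's top). The steel snap stud below it is 17.8 mm long: 7 mm neck, then a 12 mm bulb 8.5 mm down that tapers to a blunt 5 mm point.
- socket_rim (a point): The empty snap socket in the middle of the brow: steel cup, 31 mm outside, bore 17 mm, 21 mm deep, two sprung wires across it along x, 8 mm apart. Point: centre of its flat rim, 96 to 104 mm above the bench (the board's thickness varies), about 22 mm above the shell; z up, y along the brow, x level across it. Slim horns stand fixed 100 mm to either side along y, 67 mm taller than the rim.
- wire_a (a joint): Spread of one of the socket's two alike sprung wires, in m: 0 at rest, 0.002 as the stud's bulb passes. With the horn's seat h above the rim, pressing meets the wires at h = 9 mm, rises to 12 to 20 N near 6.5 mm, drops as it snaps through, and stops hard at h = 0. Then 2 mm of free upward play; beyond it a pull reaches 10 N in about 0.4 mm, 20 N in 0.9 mm, and soon tears the horn out.
- rack: Fixed wooden drying rack, 62 mm (its x) by 180 mm (its y) on a foot 8 mm larger, 26 mm tall, with three bores in a row along y, 58 mm apart; a horn stands in each with its ferrule on the rack's top. Origin under its centre. Fingers that close along the rack's x have free room on both sides of a horn.
- slim_horn_a_mid (a point): Bystander: a slim horn standing in the rack, ferrule 16 mm in diameter, 82 mm tall above the rack; leave it. The point is on its axis 34 mm above the rack's top.
- slim_horn_b_mid (a point): Bystander: a second slim horn in the rack, like the first; leave it.
- cup_mid (a point): Bystander: small white open mixing cup, 65 mm across, 62 mm tall, standing on the bench between rack and brow; leave it. The point is on its axis, half-way up.

How it is judged:
On the way, in this order (a step that is already met when the one before it is completed fails the run):
1. the crest horn is snapped fully home: its ferrule sits on the socket's rim (within 1.2 mm), on its axis, upright (z of crest_horn_seat in the frame of socket_rim below 0.0012 m and horizontal distance between crest_horn_seat and socket_rim below 0.0035 m and angle between crest_horn_seat's own z axis and vertical below 0.08 rad), for 0.1 s.
2. the proof pull: the horn is lifted against the snap with 7.5 to 15 N for 0.8 s and stays in (z of crest_horn_seat in the frame of socket_rim between 0.0013 and 0.004 m and contact force between crest_horn and socket between 7.5 and 15 N), for 0.8 s.
At the end, for the whole second after the job is handed in: The crest horn stands upright (within 6 degrees), at rest, snapped in the socket on its axis (within 3.5 mm), its ferrule not more than 3.5 mm above the rim (z of crest_horn_seat in the frame of socket_rim below 0.0035 m and horizontal distance between crest_horn_seat and socket_rim below 0.0035 m and angle between crest_horn_seat's own z axis and vertical below 0.1 rad and linear speed of crest_horn below 0.02 m/s); the robot touches nothing.
It fails at once if the horn is pressed on the socket with more than 35 N (contact force between crest_horn and socket above 35 N).
It fails at once if the snapped-in horn is pulled with more than 20 N (contact force between crest_horn and socket above 20 N and z of crest_horn_seat in the frame of socket_rim between 0.0018 and 0.0036 m).
It fails at once if a slim horn in the rack is moved by more than 10 mm (distance of any of slim_horn_a_mid, slim_horn_b_mid from where it was at the start of the episode above 0.01 m).
It fails at once if the mixing cup is moved by more than 20 mm (distance of cup_mid from where it was at the start of the episode above 0.02 m).
It also fails if it takes over 59 s, if anything falls off the work surface, if the arm or the gripper's body presses on something with over 40 N, if the wrist force passes 120 N, or if a joint passes its speed limit or range.

## Working session

There is one attempt and no reset: what is moved stays moved. The work goes in short steps, each a Python script; the robot and the scene stay as the last script left them, time stands still between calls to the robot, and variables do not carry over. Pictures are saved under pics/ and viewed, at most 10 in all, crops included, and the job is handed in when it is done.

```bash
mkdir -p pics; ls
python3 - <<'E'
from rig import robot
import cv2,numpy as np
for n in ("scene","side","wrist"):
    c=robot.camera_info(n); im=robot.grab_frame(n)
    cv2.imwrite(f"pics/{n}0.png",im[:,:,::-1])
    R=cv2.Rodrigues(np.array(c["rvec"],float))[0]; print(n,c["fx"],c["dist"],-R.T@np.array(c["tvec"]).ravel())
s=robot.get_state(); print(s["time"],s["ee_pos"],s["tool_rot"],s["opening"],s["force"])
E
```

```text
pics
scene 402.0037225229392 [-0.0186613  0.         0.         0.         0.       ] [ 0.13683683 -0.62258287  0.45283521]
side 482.90369211307234 [-0.1494934  0.         0.         0.         0.       ] [ 0.41483379 -0.91842098  0.8593772 ]
wrist 365.3562756889439 [-0.03838567  0.          0.          0.          0.        ] [0.21169026 0.59135403 0.38419883]
0.15 [0.27384543 0.56149887 0.18898047] [[-8.98804150e-01  4.38350289e-01 -3.51204750e-04]
 [ 4.38350426e-01  8.98803754e-01 -8.45594537e-04]
 [-5.50024620e-05 -9.13974631e-04 -9.99999581e-01]] 0.0941256041749174 [ 0.05169991  0.15576687 -0.12675515]
```

View pics/scene0.png

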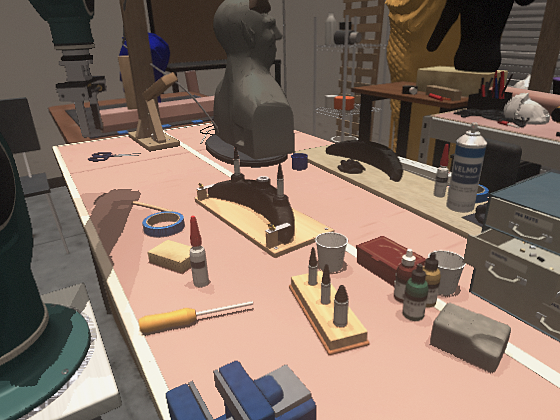

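View pics/side0.png

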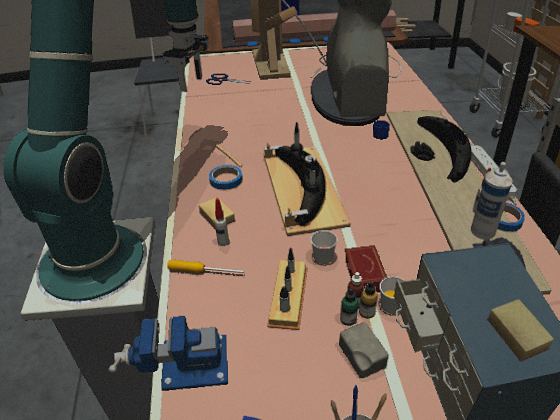

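The scene view shows the rack with the crest horn at its near end: tip about (342,287) in scene and (285,286) in side. The socket is mid-brow at about (263,180) in scene and (309,160) in side. I'll triangulate these roughly, then move the wrist camera over each one.

```bash
cat > h.py <<'E'
from rig import robot
import cv2,numpy as np
def cam(n):
    c=dict(robot.camera_info(n)); c["K"]=np.array([[c["fx"],0,c["cx"]],[0,c["fy"],c["cy"]],[0,0,1]])
    c["R"]=cv2.Rodrigues(np.array(c["rvec"],float))[0]; c["t"]=np.array(c["tvec"],float).reshape(3); c["d"]=np.array(c["dist"],float)
    c["C"]=-c["R"].T@c["t"]; return c
def ray(c,uv):
    p=cv2.undistortPoints(np.array([[uv]],float),c["K"],c["d"])[0,0]
    r=c["R"].T@np.array([p[0],p[1],1.]); return r/np.linalg.norm(r)
def plane(c,uv,z):
    r=ray(c,uv); return c["C"]+r*(z-c["C"][2])/r[2]
def tri(obs):
    A=np.zeros((3,3));b=np.zeros(3);P=[]
    for c,uv in obs:
        r=ray(c,uv);M=np.eye(3)-np.outer(r,r);A+=M;b+=M@c["C"]
    x=np.linalg.solve(A,b)
    return x,[float(np.linalg.norm(np.cross(ray(c,uv),x-c["C"]))) for c,uv in obs]
def proj(c,X): return cv2.projectPoints(np.array(X,float).reshape(-1,1,3),c["R"],c["t"],c["K"],c["d"])[0].reshape(-1,2)
def down(yaw):  # tool y axis (closing) at yaw in world, z down
    y=np.array([np.cos(yaw),np.sin(yaw),0]);z=np.array([0,0,-1.]);return np.stack([np.cross(y,z),y,z],1)
E
python3 - <<'E'
from h import *
a,b=cam("scene"),cam("side")
for n,p,q in [("crest tip",(342,287),(285,286)),("slim far tip",(313,248),(291,249)),("mid tip",(326,266),(288,267)),("socket",(263,180),(309,158)),("slimbrow near",(281,165),(309,156)),("slimbrow far",(236,147),(296,124)),("cup",(331,237),(323,235))]:
    print(n,*tri([(a,p),(b,q)]))
w=cam("wrist");s=robot.get_state();R=s["tool_rot"]
print("cam in tool",R.T@(w["C"]-s["ee_pos"]),"\n",R.T@w["R"].T)
A=cv2.imread("pics/scene0.png")[225:355,280:400];B=cv2.imread("pics/side0.png")[115:235,255:355]
cv2.imwrite("pics/crop.png",np.hstack([cv2.resize(A,(390,422),interpolation=2),cv2.resize(B,(390,422),interpolation=2)]))
E
```

```text
crest tip [ 0.48081426 -0.23540792  0.0886118 ] [0.002192187348153519, 0.0021921873481535346]
slim far tip [ 0.50733643 -0.12745954  0.09448319] [0.0006296289653279394, 0.000629628965328049]
mid tip [ 0.49383779 -0.18085074  0.09109005] [0.00033007768055422405, 0.0003300776805541529]
socket [0.60965023 0.23222848 0.09459967] [0.0035223007247407907, 0.0035223007247408506]
slimbrow near [0.5925439  0.11945596 0.17138346] [0.007175878248868568, 0.00717587824886861]
slimbrow far [0.58285133 0.3178042  0.16458019] [5.474281308215998e-05, 5.474281308206155e-05]
cup [ 0.59499093 -0.06611139  0.06557533] [0.003260794452028366, 0.00326079445202853]
cam in tool [ 0.06894216 -0.0005661  -0.19530447] 
 [[-1.29636877e-03 -9.71362559e-01 -2.37598606e-01]
 [ 9.99999035e-01 -1.37800506e-03  1.77505296e-04]
 [-4.99834080e-04 -2.37598147e-01  9.71363408e-01]]
```

View pics/crop.png

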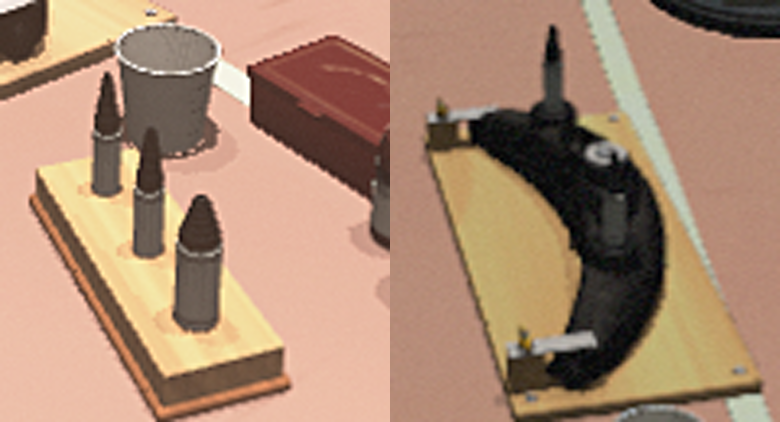

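The left crop confirms the crest horn is the nearest, thickest one in the rack. The right crop shows the bright socket ring mid-brow at crop (605,152), between the two slim horns. Next are wrist views of both.

Run:
```python
from h import *
import pickle
D={}
def snap(n):
    D[n]=cam("wrist"); im=robot.grab_frame("wrist"); cv2.imwrite(f"pics/{n}.png",im[:,:,::-1]); return im
p=robot.get_state()["ee_pos"]
robot.move_linear([p[0],p[1],.26],velocity=.2)
yb=np.deg2rad(2)
robot.move_ptp([.59,.22,.28],down(yb)); a=snap("b1")
robot.move_linear([.59,.15,.28],velocity=.15); b=snap("b2")
yr=np.deg2rad(-14)
robot.move_ptp([.48,-.235,.25],down(yr)); c=snap("r1")
pickle.dump(D,open("D.pkl","wb"))
s=robot.get_state();print(s["time"],s["qpos"],s["ee_pos"],s["force"])
g=np.vstack([np.hstack([b,a]),np.hstack([c,c])])[:,:,::-1]
cv2.imwrite("pics/all.png",cv2.resize(np.hstack([b,a])[:,:,::-1],(800,300),interpolation=cv2.INTER_AREA))
```

```text
4.6083 [-0.22591725  0.24494462  0.73857339  1.78428726 -0.17754666  1.18022681
  0.3237915 ] [ 0.48085195 -0.23378931  0.24993754] [ 0.00709533  1.25436252 -0.30192859]
```

View pics/all.png

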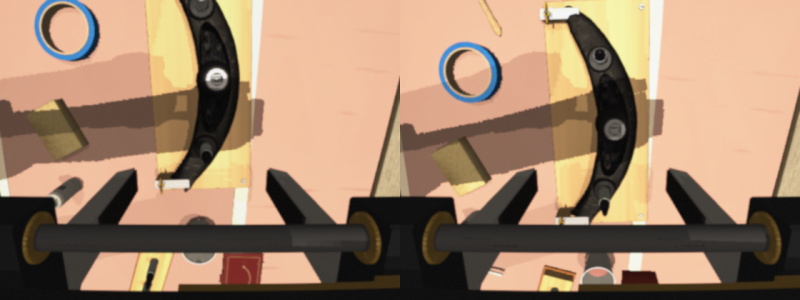

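View pics/r1.png

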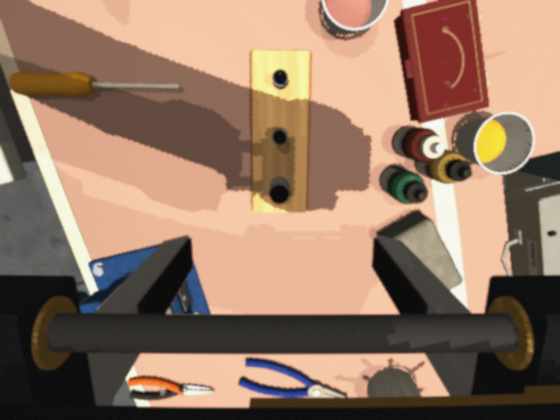

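In the wrist views the socket ring is at about (304,108) in b2 and (301,179) in b1. In r1 the crest horn is at about (280,190) and the slim horns at (280,137) and (280,77). I'll refine these with masks and check zoomed crops.

Run:
```python
from h import *
import pickle
D=pickle.load(open("D.pkl","rb"))
out=[];uv={}
for n,(u,v) in {"b1":(301,179),"b2":(304,108),"r1":(280,188)}.items():
    im=cv2.imread(f"pics/{n}.png");r=26;cr=im[v-r:v+r,u-r:u+r]
    big=cv2.resize(cr,(260,260),interpolation=cv2.INTER_CUBIC);g=cv2.cvtColor(big,cv2.COLOR_BGR2GRAY)
    if n[0]=="b":
        thr,m=cv2.threshold(g,75,255,0)
        cs,_=cv2.findContours(m,cv2.RETR_EXTERNAL,cv2.CHAIN_APPROX_NONE)
        c=max([c for c in cs if cv2.pointPolygonTest(cv2.convexHull(c),(130,130),False)>=0],key=cv2.contourArea)
        e=cv2.fitEllipse(cv2.convexHull(c)); 
    else:
        m=(g<75).astype(np.uint8)*255
        cs,_=cv2.findContours(m,cv2.RETR_EXTERNAL,cv2.CHAIN_APPROX_NONE);c=max(cs,key=cv2.contourArea);e=cv2.fitEllipse(c)
    uv[n]=(u-r-.5+(e[0][0]+.5)/5,v-r-.5+(e[0][1]+.5)/5)
    d=np.mean(e[1])/5
    print(n,uv[n],np.array(e[1])/5)
    cv2.ellipse(big,e,(0,255,0),1);out.append(big)
cv2.imwrite("pics/z.png",np.hstack(out))
x,err=tri([(D["b1"],uv["b1"]),(D["b2"],uv["b2"])]);print("rim",x,err)
for n in("b1","b2"): print(plane(D[n],uv[n],.1), "dia px expected",365*.031/abs(D[n]["C"][2]-.1))
print("proj r1 tips, horn base", proj(D["r1"],[plane(D["r1"],uv["r1"],.098),[*plane(D["r1"],uv["r1"],.098)[:2],.026]]))
for z in(.026,.072,.098):print("horn",z,plane(D["r1"],uv["r1"],z))
for q in((280,74),(280,133)):print("slim tip",plane(D["r1"],q,.108))
print([plane(D["r1"],q,.026) for q in((252,52),(309,52),(254,211),(305,211))])
```

```text
b1 (300.70184631347655, 181.256884765625) [28.8249115  29.08554993]
b2 (302.8902282714844, 109.64348754882812) [32.1183075  32.50098877]
r1 (279.5232849121094, 190.04164428710936) [21.45825195 26.379953  ]
rim [0.60722408 0.22711358 0.10826105] [0.00023530833809118397, 0.00023530833809099947]
[0.6079388 0.2257049 0.1      ] dia px expected 30.161921924443043
[0.60744308 0.22729098 0.1       ] dia px expected 30.144622973836718
proj r1 tips, horn base [[279.52328491 190.04164429]
 [279.91971879 177.99375458]]
horn 0.026 [ 0.47392757 -0.24733596  0.026     ]
horn 0.072 [ 0.47641731 -0.23858597  0.072     ]
horn 0.098 [ 0.47782456 -0.23364033  0.098     ]
slim tip [ 0.50392044 -0.13118833  0.108     ]
slim tip [ 0.49156923 -0.18068895  0.108     ]
[array([ 0.481895  , -0.09303044,  0.026     ]), array([ 0.54153482, -0.10783843,  0.026     ]), array([ 0.43843285, -0.2645848 ,  0.026     ]), array([ 0.49709883, -0.27915297,  0.026     ])]
```

View pics/z.png

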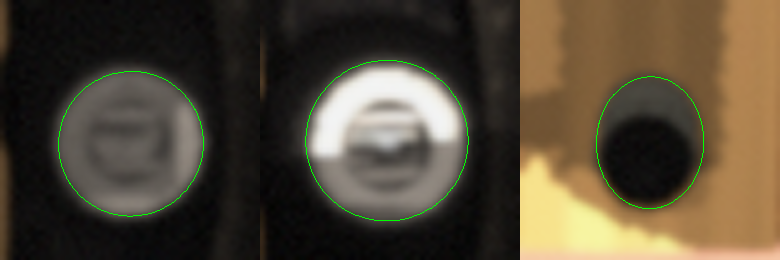

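The socket fits cleanly: ring diameter about 30 px as expected, at roughly (0.6075, 0.2265). The crest horn comes out at (0.4753, -0.2424), from both its own outline and the rack geometry, with rack yaw -14.4°. Grasping now.

Run:
```python
from h import *
import pickle
D={}
def snap(n):
    D[n]=cam("wrist"); im=robot.grab_frame("wrist"); cv2.imwrite(f"pics/{n}.png",im[:,:,::-1]); return im
yr=np.deg2rad(-14.4);x,y=.4753,-.2424
def S(t):
    s=robot.get_state();print(t,round(s["time"],2),s["ee_pos"].round(4) if hasattr(s["ee_pos"],"round") else s["ee_pos"],np.round(s["force"],2),np.round(s["moment"],3),round(s["opening"],4),s["grasp_force"])
robot.move_ptp([x,y,.16],down(yr)); 
print(robot.move_linear([x,y,.054],velocity=.08,threshold=8)); S("down")
robot.gripper_to(.015); S("grip")
robot.move_linear([x,y,.13],velocity=.06); S("lift")
robot.move_linear([x,y,.25],velocity=.2)
robot.move_ptp([.6075,.15,.25],down(np.deg2rad(2))); a=snap("h2"); S("")
robot.move_linear([.6075,.2265,.25],velocity=.15); robot.pause(.3);b=snap("h1"); S("above")
pickle.dump(D,open("D2.pkl","wb"))
cv2.imwrite("pics/h.png",np.hstack([a[60:420,100:480],b[60:420,100:480]])[:,:,::-1])
```

```text
False
down 6.53 [ 0.4756 -0.2425  0.0544] [1.01 0.46 0.22] [-0.043  0.042 -0.039] 0.0939 0.0
grip 7.7 [ 0.4753 -0.2424  0.054 ] [ 0.06 -0.58 -0.42] [-0.034  0.041 -0.006] 0.019 30.000467755598947
lift 9.12 [ 0.4751 -0.2423  0.1297] [ 0.67  0.79 -1.01] [-0.074  0.101 -0.025] 0.0188 29.999998403945938
 11.45 [0.6077 0.1481 0.2503] [-0.26 -0.89 -1.1 ] [-0.055  0.075  0.007] 0.0188 29.999931624624878
above 12.46 [0.6076 0.226  0.2501] [ 0.52 -0.44 -0.25] [-0.058  0.055  0.023] 0.0188 30.000146641395986
```

View pics/h.png

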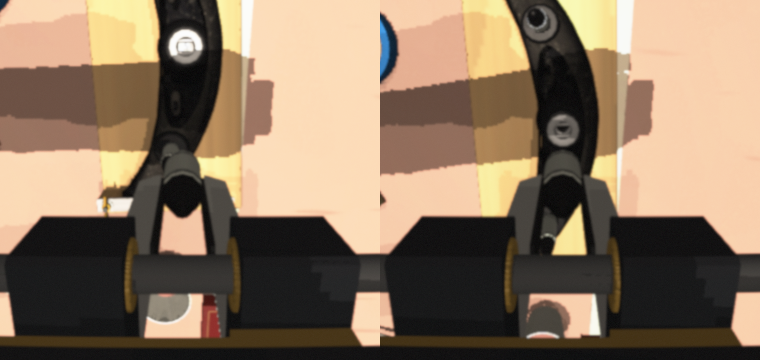

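Both views show the horn held between the fingers, with its black cone at about full-frame (282,255). The socket is at (285,107) in h2 and (283,188) in h1. I'll refit the rim and compare the held horn's outline with where it should project.

Run:
```python
from h import *
import pickle
D={**pickle.load(open("D.pkl","rb")),**pickle.load(open("D2.pkl","rb"))}
uv={"b1":(300.70,181.26),"b2":(302.89,109.64)}; out=[]
for n,(u,v) in {"h1":(283,188),"h2":(285,107)}.items():
    im=cv2.imread(f"pics/{n}.png");r=26;big=cv2.resize(im[v-r:v+r,u-r:u+r],(260,260),interpolation=cv2.INTER_CUBIC);g=cv2.cvtColor(big,cv2.COLOR_BGR2GRAY)
    m=cv2.threshold(g,75,255,0)[1]; m[210:]=0
    c=max([c for c in cv2.findContours(m,0,1)[0] if cv2.pointPolygonTest(cv2.convexHull(c),(130,130),False)>=0],key=cv2.contourArea)
    e=cv2.fitEllipse(cv2.convexHull(c));uv[n]=(u-r-.5+(e[0][0]+.5)/5,v-r-.5+(e[0][1]+.5)/5);print(n,uv[n],np.array(e[1])/5)
    cv2.ellipse(big,e,(0,255,0),1);out.append(big)
for n in uv: print(n,plane(D[n],uv[n],.1).round(4))
print(tri([(D[n],uv[n]) for n in uv]))
# held horn, image h1, with nominal model points
p=np.array(robot.get_state()["ee_pos"]);R=np.array(robot.get_state()["tool_rot"])
th=np.linspace(0,2*np.pi,60,endpoint=False);im=cv2.imread("pics/h1.png")
big=cv2.resize(im[150:280,220:350],(520,520),interpolation=cv2.INTER_CUBIC)
for zz,rr,col in((-.018,.011,(0,255,0)),(-.044,.001,(0,0,255)),(.028,.011,(255,0,0))):
    X=p+(R@np.stack([rr*np.cos(th),rr*np.sin(th),0*th+zz])).T
    q=proj(D["h1"],X);print(zz,q.mean(0).round(1))
    cv2.polylines(big,[((q-[220,150]+.5)*4-.5).round().astype(np.int32)],True,col,1)
cv2.imwrite("pics/hz.png",np.hstack([big,np.vstack(out)]))
```

```text
h1 (282.3261749267578, 190.051318359375) [30.64912415 32.62755127]
h2 (284.9805877685547, 105.34376220703125) [35.71300049 36.65847168]
b1 [0.6079 0.2257 0.1   ]
b2 [0.6074 0.2273 0.1   ]
h1 [0.6073 0.2256 0.1   ]
h2 [0.6074 0.2269 0.1   ]
(array([0.60730522, 0.22690036, 0.10664441]), [0.00025365563570325006, 0.0003370155203160521, 6.772610567264855e-05, 0.00024014012320412712])
-0.018 [283.3 252.5]
-0.044 [283.6 273.7]
0.028 [283.1 226.6]
```

View pics/hz.png

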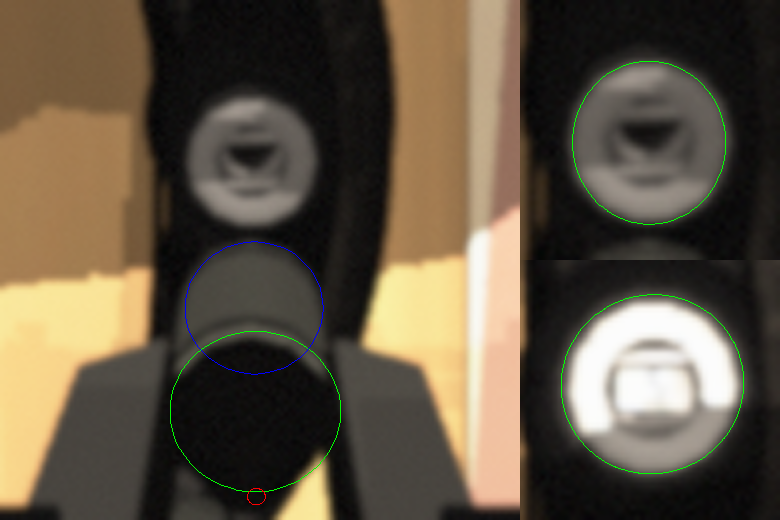

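The held horn's outline matches the nominal projection to within about 1 px, so it is centred in the grasp. The rim is at about (0.6074, 0.2266), with z near 0.10. Now a guarded stepwise press.

Run:
```python
from h import *
x,y=.6074,.2266
def st(): s=robot.get_state(); return s["time"],np.array(s["ee_pos"]),np.array(s["force"]),s["opening"]
robot.move_linear([x,y,.155],velocity=.1); robot.pause(.3)
t,p,f0,_=st(); print(t,p.round(4),f0.round(2))
z=.155;peak=0;L=[]
while z>.12:
    z-=.0005 if z>.132 else .00025
    hit=robot.move_linear([x,y,z],velocity=.008,threshold=15)
    t,p,f,o=st(); d=f-f0; peak=max(peak,d[2]); L.append((round(z,5),*p.round(4),*d.round(1)))
    if hit or d[2]>23 or (p[2]>.143 and abs(d[2])>6) or np.hypot(*d[:2])>12: print("stop",hit);break
for l in L[::1]:
    if abs(l[6])>1.5 or l is L[-1]: print(*[float(a) for a in l])
print(t,peak,o)
```

```text
13.8583 [0.6075 0.2267 0.1553] [-0.3  -0.09 -0.34]
stop False
0.1395 0.6075 0.2266 0.1396 0.0 -0.6 1.6
0.139 0.6076 0.2266 0.1392 -0.2 -0.8 4.4
0.1385 0.6077 0.2267 0.1388 0.1 -0.2 6.3
0.138 0.6078 0.2268 0.1386 0.5 -0.1 8.8
0.1375 0.608 0.2268 0.1383 -0.6 -0.8 11.2
0.137 0.6081 0.2269 0.1381 -0.0 0.5 14.3
0.1365 0.6082 0.2269 0.1376 -0.8 -0.3 14.5
0.136 0.6083 0.2269 0.1372 -0.3 -0.8 14.0
0.1355 0.6084 0.227 0.1369 0.5 0.2 16.8
0.135 0.6083 0.227 0.1363 -0.7 0.6 14.5
0.1345 0.6081 0.2269 0.1353 1.7 -0.2 7.9
0.134 0.6073 0.2265 0.1337 1.6 -0.3 -3.1
0.1335 0.6071 0.2266 0.1331 0.3 0.1 -2.9
0.13075 0.6075 0.2265 0.1309 -1.1 -0.9 2.3
0.1305 0.6076 0.2266 0.1308 0.1 -0.9 5.0
0.13025 0.6077 0.2266 0.1308 -0.6 -2.4 8.7
0.13 0.6078 0.2266 0.1307 -2.0 -1.0 10.3
0.12975 0.6079 0.2266 0.1306 -2.6 -2.6 11.4
0.1295 0.608 0.2266 0.1306 -2.7 -2.2 15.8
0.12925 0.608 0.2266 0.1305 -3.8 -2.1 17.3
0.129 0.6081 0.2266 0.1305 -3.6 -1.8 20.3
0.12875 0.6082 0.2266 0.1305 -5.0 -2.1 21.5
0.1285 0.6083 0.2266 0.1304 -4.2 -2.4 24.5
28.8583 24.47445351762048 0.018789506351603872
```

The force trace shows wire contact at TCP z 0.1398, a peak of about 17 N, snap-through, and the hard stop at 0.1309, which is 9 mm below contact. The horn is fully home. Now the proof pull.

Run:
```python
from h import *
x,y=.6074,.2266;f0=np.array([-.3,-.09,-.34])
def st():
    s=robot.get_state(); d=np.array(s["force"])-f0; print(round(s["time"],2),np.array(s["ee_pos"]).round(4),d.round(1)); return s["time"],d[2]
robot.move_linear([x,y,.1309],velocity=.01);st()
robot.move_linear([x,y,.1326],velocity=.01);st()
z=.1326
while z<.137:
    z+=.0003; robot.move_linear([x,y,z],velocity=.008,threshold=8); t,d=st()
    if d<-9.8: break
t0=t
while t-t0<1.7 and d<-5:
    robot.pause(.15); t,d=st()
    if d<-13.5: z-=.0002; robot.move_linear([x,y,z],velocity=.008)
    elif d>-8.7: z+=.00015; robot.move_linear([x,y,z],velocity=.008)
print("z",z)
robot.move_linear([x,y,.1322],velocity=.01);robot.pause(.1);st()
```

```text
29.25 [0.6074 0.2266 0.1308] [ 0.3 -0.2  4.3]
29.57 [0.6073 0.2266 0.1325] [ 0.3 -0.3  0.2]
29.82 [0.6073 0.2266 0.1328] [ 0.2 -0.5 -0.7]
30.07 [0.6073 0.2266 0.133 ] [-0.6  0.2 -2.9]
30.32 [0.6072 0.2266 0.1333] [ 0.1 -0.1 -5.3]
30.57 [0.6071 0.2266 0.1335] [ 1.5  0.7 -8.4]
30.82 [0.6071 0.2266 0.1337] [  1.4   0.9 -14. ]
30.97 [0.6071 0.2266 0.1337] [  1.1   0.7 -14.9]
31.37 [0.6073 0.2266 0.1338] [ -0.8   0.6 -15.1]
31.77 [0.6074 0.2266 0.1337] [ -1.1   1.1 -14.4]
32.17 [0.6075 0.2266 0.1336] [ -0.7   1.4 -10.9]
32.32 [0.6075 0.2266 0.1336] [ -1.    0.8 -10.5]
32.47 [0.6075 0.2266 0.1336] [ -0.7   0.8 -10.4]
32.62 [0.6075 0.2266 0.1336] [ -0.4   1.3 -11.2]
z 0.13349999999999995
33.0 [0.6079 0.2266 0.1328] [ 1.1 -0.2 -0.3]
```

The force sat near 11 N for only about 0.5 s; before that it was close to the 15 N limit. I'll repeat the pull and hold about 10.5 N for longer.

Run:
```python
from h import *
x,y=.6074,.2266;f0=np.array([-.3,-.09,-.34])
def st():
    s=robot.get_state(); d=np.array(s["force"])-f0; print(round(s["time"],2),np.array(s["ee_pos"]).round(4),d.round(1),s["opening"]); return s["time"],d[2]
z=.1330; robot.move_linear([x,y,z],velocity=.008); robot.pause(.1); t,d=st()
while z<.136 and d>-9.3:
    z+=.00015; robot.move_linear([x,y,z],velocity=.008); t,d=st()
for i in range(10):
    robot.pause(.2); t,d=st()
    if d<-13 : z-=.0001; robot.move_linear([x,y,z],velocity=.008)
    if d>-8.3: z+=.0001; robot.move_linear([x,y,z],velocity=.008)
robot.move_linear([x,y,.1320],velocity=.01);robot.pause(.2);st()
```

```text
33.35 [0.6075 0.2266 0.133 ] [ 0.5  1.2 -2.1] 0.01874420211713383
33.6 [0.6074 0.2266 0.1331] [ 1.7  0.4 -2.6] 0.019097200641753666
33.85 [0.6073 0.2266 0.1332] [ 1.8 -0.5 -4.2] 0.019096120387751964
34.1 [0.6073 0.2266 0.1333] [ 1.9  1.6 -6.1] 0.01862577946241393
34.35 [0.6073 0.2266 0.1334] [ 1.7  0.2 -8. ] 0.01895209144173739
34.6 [0.6072 0.2266 0.1336] [ 1.6  0.4 -9.2] 0.018728006612088635
34.85 [0.6072 0.2266 0.1337] [  2.1   0.1 -12.4] 0.018802304384849
35.05 [0.6072 0.2266 0.1337] [  0.8   0.8 -13.9] 0.01906244586521282
35.5 [0.6073 0.2266 0.1337] [  0.8   0.7 -13.8] 0.018700853107874258
35.95 [0.6074 0.2266 0.1337] [  1.1   0.8 -13.1] 0.01889440297908758
36.4 [0.6074 0.2266 0.1336] [  0.7   0.6 -11.5] 0.018602507532451667
36.6 [0.6074 0.2266 0.1337] [  1.3  -0.5 -10.8] 0.018727838621129915
36.8 [0.6074 0.2266 0.1337] [  0.4   1.2 -11. ] 0.01909068543219876
37.0 [0.6074 0.2266 0.1336] [  1.4   0.2 -11.6] 0.018600688737211556
37.2 [0.6074 0.2266 0.1336] [ -0.1  -0.3 -11.8] 0.01873813763063998
37.4 [0.6074 0.2266 0.1336] [  1.1  -0.2 -10.6] 0.018666238179266135
37.6 [0.6074 0.2266 0.1336] [  0.4   0.5 -11.2] 0.018812911211227617
38.11 [0.6076 0.2266 0.1323] [ 0.4  0.3 -0.7] 0.018482959726698417
```

The pull held about 11 N from 36.4 to 37.6 s. Releasing, backing off upward and checking.

Run:
```python
from h import *
x,y=.6074,.2266
robot.gripper_to(.06); print(robot.move_linear([x,y,.24],velocity=.1,threshold=10))
robot.move_linear([x,y-.06,.26],velocity=.15);robot.pause(.3)
c=cam("wrist");im=robot.grab_frame("wrist");s=robot.get_state();print(s["time"],np.round(s["force"],2),s["ee_pos"])
for zz in(.103,.149,.175):print(proj(c,[x,y,zz]))
cv2.imwrite("pics/end.png",np.hstack([im[60:360,150:430],cv2.resize(robot.grab_frame("side")[115:235,255:355],(250,300))])[:,:,::-1])
```

```text
False
41.0583 [-0.56 -0.29 -1.13] [0.60728623 0.16710011 0.25972586]
[[285.09602027 126.81755846]]
[[285.55317006 128.27101558]]
[[285.87752982 129.30235469]]
```

View pics/end.png

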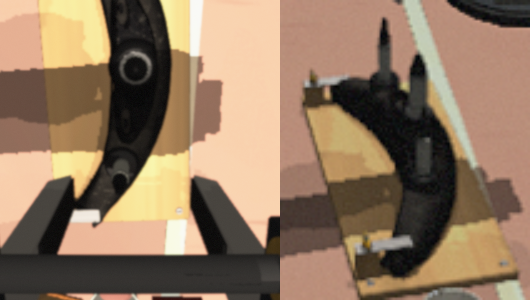

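The crest horn stands upright in the socket at wrist pixel (285,127), which matches the projection. The gripper is clear, so I'm handing in.

```bash
python3 -c "
from rig import robot
print(robot.sign_off())"
```

```text
the job is handed in; nothing more can be done
None
```

The crest horn is snapped fully home (about 24 N peak press), held a proof pull of about 11 N for over a second (an earlier try touched about 15 N), and was left standing in its socket; the job is handed in, with no verdict returned.

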